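# Release the filter drawer by its hidden notch

## Task

Open the low black filter box: feel along the raised rim at its back edge with a fingertip for the notch, and press the sprung key inside it right down, so that the drawer springs fully out at the front by itself; then take the hand away so that the key comes back up. Do not grasp or touch the drawer, and leave the lens cap on the box and the bottle and screw block beside it where they stand.

Things in the scene. Friction and masses are not known exactly. Their poses are not given: they have to be found in the camera images.
- cassette_box: Low black filter box bolted to the table, 120 (x) x 232 (y) x 38 mm, flat-topped. Origin: centre of its underside; x to its back, y along it, z up; the drawer front faces -x. Along the back edge a straight aluminium rim, 24 mm wide (middle at x = +48 mm), stands 18 mm above the flat top: rim top 56 mm above the table. Its one notch lies anywhere between the two rim points, and must be felt or seen.
- rim_left (a point): Point on the rim's top, middle of its width, at the +y end of the 204 mm in which the notch may lie (it may begin right here; a 14 mm end piece follows). The notch is 34 mm long and cut through the rim's full width, open to front, back and above. In it lies the release key, of the same metal, 31 mm along the rim, top 6 mm below the rim's top. Apart from fine seams the rest of the rim is solid.
- rim_right (a point): The same at the -y end of that stretch, 204 mm from rim_left.
- release_key (a joint): Travel of the release key straight down, m: 0 up (rest), 0.008 fully down. Its spring takes 2 N to start and 6 N to be fully down; the drawer lets go from about 0.005 on. It springs back when let go.
- drawer (a joint): How far the drawer is out, m: 0 shut, 0.038 fully out. A catch holds it shut until the key is pressed; then a spring drives it out along the box's -x in about half a second, and it stays out.
- filter_drawer: Flat aluminium drawer inside the box, filter discs lying in it; of it only the plain front, 220 x 28 mm, shows while it is shut, flush with the front of the box. Its origin coincides with the box's origin when the drawer is shut.
- lens_cap: Loose black lens cap, 34 mm across, 10 mm high, lying on the flat top of the box in front of the rim (30 to 40 mm in front of the box's centre). Origin: centre of its underside.
- dropper_bottle: Loose brown bottle with white cap, 32 mm across, 70 mm tall, on the table beyond the -y end of the box. Origin: centre of its underside.
- screw_block: Loose black block with screws standing in it, 50 x 26 x 34 mm, on the table beyond the +y end of the box. Origin: centre of its underside.

How it is judged:
By the outcome, as a careful person would: the job done as asked, in the order asked, and still so for the second after the job is handed in, with the robot touching nothing.
It also fails if it takes over 58 s, if anything falls off the work surface, if the arm or the gripper's body presses on something with over 40 N, if the wrist force passes 120 N, or if a joint passes its speed limit or range.

## Robot

A 6-joint arm with a two-finger parallel gripper is mounted at the origin on a cart in front of the work surface, level with it; the furniture and walls round the work are solid. World frame = base frame: x ahead of the robot, y to its left, z up, the work surface at z = 0. Lengths are in mm, angles in rad, forces in N, time in s.
With the tool pointing down it reaches from about 275 to 1000 mm from the base axis. Payload 8.4 kg.
Tool frame: the origin (TCP) lies midway between the tips of the shut fingers; the grasp point (between the pads) lies 19 mm behind it; y points along the fingers, z is the direction in which the jaws open and shut, and the axes are right-handed (so a half turn about y gives the same grasp; the last joint's range is limited). The gripper opens to 85 mm and grips with 20 to 120 N. Pads are 22 mm wide; open, the fingers measure 114 mm over their backs; the gripper's body (76 mm by 85 mm) begins 54 mm behind the grasp point. The pads swing forward as they close: fully open they stand 13 mm farther back than shut.
Start: joints at [-1.215, 0.353, 1.633, -0, 1.155, -0.002], TCP at [218.883, -585.421, 194.281] pointing down, gripper open.
Joint ranges: [-2.63, 2.63], [-0.92, 2.1], [0.06, 2.66], [-1.3, 4.44], [0, 2.69], [-3.02, 3.02]. Speed limits (rad/s): [2.22, 2.22, 2.79, 3.14, 3.14, 3.14].

## Interface

Orientations are given as [roll, pitch, yaw] about the fixed x, y, z axes, in that order (R = Rz(yaw) Ry(pitch) Rx(roll)).
In Python, from rig import r gives the robot as it stands. The module is installed in compiled form; this text tells all that it offers.
- The arm moves only by the tool apply_moves, never from a script. Its argument "plan" is text: rows parted by semicolons, each of 7 numbers parted by spaces: the shift along the tool's x, y, z in cm, then the turn, a rotation vector about the tool's x, y, z in degrees, then the closure, from 0 (fully open) to 1 (shut). A call has 1 to 20 rows; each row shifts and turns the pose as measured when the row begins, along the tool's axes as they then stand; what a row does not reach is not made up. A row lasts 1/10 s, in which the tool goes at most 50 mm and 8.59 degrees, less where a joint would pass 70% of its speed; a pose out of reach is approached as far as the arm can. A call is refused whole if a number of a shift passes 5 or a number of a turn 8.59, either way. A call with a gripper value outside its range is refused whole. The fingers move at their own pace and stop on an object; "squeeze" is the grip in N (left out, the last holds). Time passes only in rows, so rows that do not move let the fingers close. It gives the time, the measured TCP pose, the force and the opening at its end, in the units of the state.
- r.sense(): the state, without advancing time (a new reading comes with each control period).
- r.grab_frame(name): name is "scene" or "side" or "wrist"; returns the picture (420x560x3 uint8, blue, green, red); there is no depth.
- r.get_calibration(name): a dict with "vertical_fov" (degrees; the focal length in pixels is half the picture's height over the tangent of half this angle, whatever the lens; pixels are square), "cx", "cy" (the principal point, pixels), "R" (3x3) and "t" (3): a world point X has camera coordinates R X + t; the wrist camera has in their place "hand_eye" (4x4, takes a point from camera to tool coordinates, whose origin is the TCP and whose axes are the tool frame's). Camera axes: x right, y down, z forward; pixel columns grow to the right and rows downward; lengths in mm; the calibration is good to about 2 mm. A picture is of the moment at which its call begins: read the wrist's pose just before it. get_calibration takes no time and is no camera call.
- r.sign_off(): hands the job in, once; it reports no verdict.
The state is a dict: "clock": time; "qpos": joint angles; "qvel": joint speeds; "joint_efforts": joint torques, N m; "eef_pos": TCP position; "tcp_rot": TCP orientation; "contact_force": force on the tool from outside, world axes, zero at the start; "wrist_torque": the same for the moment, N m; "opening": opening from 0.0 (shut) to 1.0 (fully open).
Only numpy, scipy, OpenCV 4.12 (cv2) and the standard library are available. Lean on these libraries where they do the work, as an engineer would, in place of code of your own. Each camera call takes 0.05 s, during which the arm holds its last target. There are 200 camera calls.

## Working session

There is one attempt and no reset: what is moved stays moved. The work goes in short steps, Python scripts to look and compute and a tool call to move; the robot and the scene stay as the last step left them, time stands still between calls to the robot, and variables do not carry over. Pictures are saved under pics/ and viewed, about 8 in all and at most 12, crops included, and the job is handed in when it is done.

Besides the shell and the picture viewer there is one more tool, called after "Emit:" in YAML: its name, and indented under it one key for each argument. apply_moves: Moves the arm, as the interface text tells. Its arguments: {"type":"object","properties":{"plan":{"type":"string"},"squeeze":{"type":"number"}},"required":["plan"]}

```bash
mkdir -p pics; python3 - <<'E'
from rig import r
import cv2,numpy as np
for n in("scene","side"):
    cv2.imwrite(f"pics/{n}0.png",r.grab_frame(n)); c=r.get_calibration(n); print(n,c)
print(r.get_calibration("wrist")); print(r.sense())
E
```

```text
scene {'vertical_fov': 47.01108627211451, 'cx': 283.4152199132111, 'cy': 209.1636841258817, 'R': array([[-0.79118183, -0.61156478, -0.00445352],
       [-0.38052696,  0.49796267, -0.77925119],
       [ 0.47878026, -0.6148347 , -0.6266959 ]]), 't': array([494.35236828, 210.13011606, 818.75237533])}
side {'vertical_fov': 46.464034453173525, 'cx': 270.3851398268846, 'cy': 213.6288860600526, 'R': array([[-0.99715816, -0.07446103,  0.01145205],
       [-0.04779035,  0.50769308, -0.8602115 ],
       [ 0.05823811, -0.85831422, -0.50980882]]), 't': array([ 535.32087375,   -1.18717782, 1082.65454232])}
{'vertical_fov': 63.49954473352413, 'cx': 279.23679453533634, 'cy': 208.56029341300868, 'hand_eye': array([[-7.00035575e-04,  9.44639739e-01,  3.28108630e-01,
        -8.53386374e+01],
       [-5.76824211e-04, -3.28109038e-01,  9.44639681e-01,
        -1.78784694e+02],
       [ 9.99999589e-01,  4.72020380e-04,  7.74579071e-04,
         9.92852389e-02],
       [ 0.00000000e+00,  0.00000000e+00,  0.00000000e+00,
         1.00000000e+00]])}
{'clock': 0.1, 'qpos': array([-1.21535792e+00,  3.53567917e-01,  1.63405100e+00, -4.79129847e-06,
        1.15522098e+00, -2.42825352e-03]), 'qvel': array([-0.00013442, -0.00027821, -0.00076022, -0.00065659, -0.00019803,
        0.00090237]), 'joint_efforts': array([ 8.85851859e-04, -6.06360483e+01, -3.42825723e+01,  3.01275122e-05,
        3.96266652e-03,  1.66266318e-06]), 'eef_pos': array([ 218.73967614, -584.96546154,  193.64739293]), 'tcp_rot': array([-1.57204358e+00, -1.35242090e-06, -2.78372406e+00]), 'contact_force': array([-0.83397683,  0.77044677, -0.98038537]), 'wrist_torque': array([-0.01428765,  0.03798371,  0.03375006]), 'opening': 1.0017396959707547}
```

View pics/scene0.png

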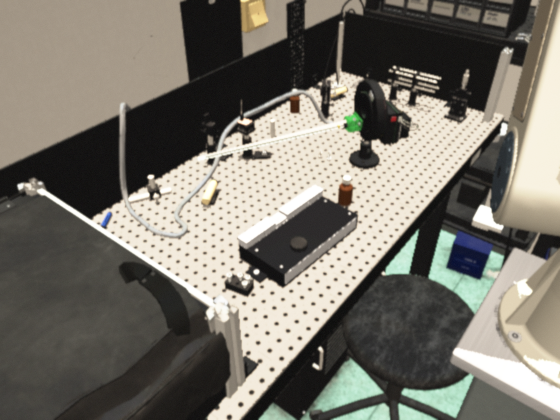

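View pics/side0.png

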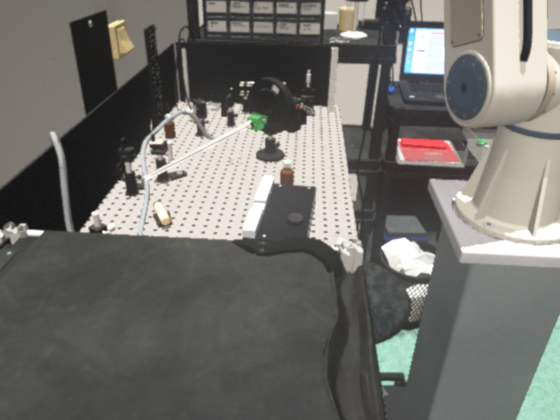

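The scene view shows the box with its rim running from about (243,238) to (322,190), the cap at (298,243), the bottle at (346,190) and the block at (240,283). There is a hint of a notch near (278,213), so I'll zoom in on both views.

```bash
python3 - <<'E'
import cv2,numpy as np
a=cv2.imread("pics/scene0.png")[170:300,220:370]; b=cv2.imread("pics/side0.png")[155:245,225:330]
a=cv2.resize(a,(600,520),interpolation=cv2.INTER_CUBIC)
cv2.imwrite("pics/za.png",a)
cv2.imwrite("pics/zb.png",cv2.resize(b,(630,540),interpolation=cv2.INTER_CUBIC))
E
```

```text
(no output)
```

View pics/za.png

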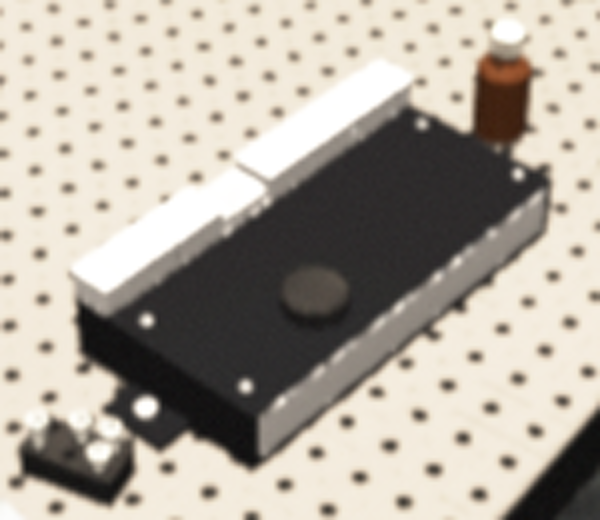

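View pics/zb.png

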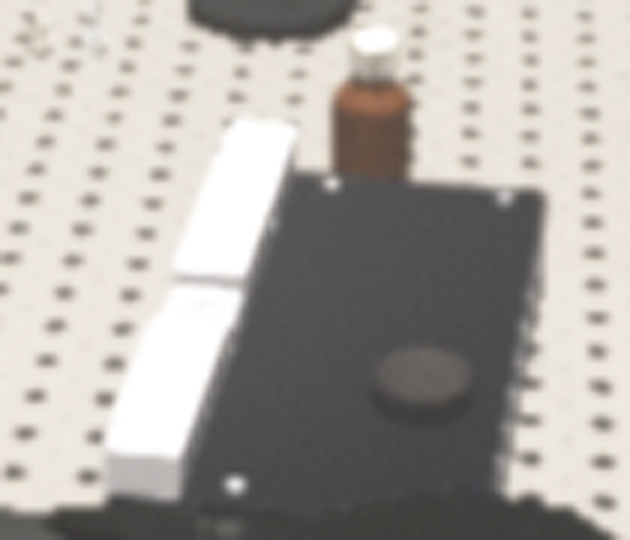

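Both zooms show the notch. In za its -y wall's top edge runs (240,165)-(270,188) and its +y wall is near (190,190)-(222,217). In zb the far wall's top edge runs (175,275)-(243,283). Next I'll fit the rim pose, including height, from both views.

```bash
cat > h.py <<'E'
import numpy as np
from rig import r
from scipy.optimize import least_squares
def f(c): return 210/np.tan(np.radians(c["vertical_fov"]/2))
def proj(n,X):
    c=r.get_calibration(n); p=np.atleast_2d(X)@np.array(c["R"]).T+c["t"]
    return p[:,:2]/p[:,2:]*f(c)+[c["cx"],c["cy"]]
E
python3 - <<'E'
from h import *
A=lambda l:np.array([220,170])+(np.array(l,float)+.5)/4-.5
B=lambda l:np.array([225,155])+(np.array(l,float)+.5)/6-.5
# rim corners local (x,y): +y end front/back, -y end back/front, notch -y wall back/front
a=A([(108,291),(75,272),(378,60),(412,82),(240,165),(270,188)])
b=B([(185,460),(107,458),(238,120),(297,128),(175,275),(243,283)])
def L(n): return np.array([(36,116),(60,116),(60,-116),(36,-116),(60,n),(36,n)],float)
def W(p):
    x,y,z,th,n=p; c,s=np.cos(th),np.sin(th)
    return np.c_[L(n)@np.array([[c,s],[-s,c]])+[x,y],np.full(6,z)]
def res(p,dz=None):
    X=W(p); return np.r_[(proj("scene",X)-a).ravel(),(proj("side",X)-b).ravel()]
for th in(0,1.57,-1.57,3.14):
    o=least_squares(res,[500,-100,56,th,-10],x_scale=[100,100,10,.3,10]); print(th,o.cost,o.x.round(3))
    if o.cost<60: best=o
p=best.x; print(best.fun.reshape(-1,2).round(1).tolist())
c,s=np.cos(p[3]),np.sin(p[3])
for ny in (p[4],p[4]+17): print("world",p[:2]+[c*48-s*ny,s*48+c*ny])
print("rim ends",[(p[:2]+[c*48-s*y,s*48+c*y]).round(1) for y in(102,-102)])
# predicted +y wall in zooms
y=p[4]+34; X=[[p[0]+c*x-s*y,p[1]+s*x+c*y,p[2]] for x in(60,36)]
print((proj("scene",X)-[220,170])*4,(proj("side",X)-[225,155])*6)
E
```

```text
0 6.7473461010466105 [ 5.03754e+02  9.87930e+01  5.40210e+01 -8.30000e-02  2.21000e+00]
1.57 6.747346101055053 [ 5.03754e+02  9.87930e+01  5.40210e+01 -8.30000e-02  2.21000e+00]
-1.57 6.747346101044819 [ 5.03754e+02  9.87930e+01  5.40210e+01 -8.30000e-02  2.21000e+00]
3.14 6.747346101048102 [503.754  98.793  54.021   6.2     2.21 ]
[[0.1, 0.6], [-0.3, -0.3], [0.7, 0.2], [0.7, -1.0], [-1.4, -1.1], [-0.2, -1.8], [0.1, 0.4], [0.4, -0.4], [-0.4, 1.4], [0.2, 0.9], [0.4, 0.6], [0.6, 0.3]]
world [551.77214834  97.02779589]
world [553.17746933 113.96961022]
rim ends [array([560. , 196.5]), array([543.2,  -6.8])]
[[187.22959394 190.57266478]
 [221.8526302  211.24095518]] [[156.09559049 325.4064136 ]
 [227.19199681 331.80607098]]
```

```bash
cat >> h.py <<'E'
from scipy.spatial.transform import Rotation as Ro
def rows(goal,yaw,n,cl=1):
    s=r.sense(); R=Ro.from_euler("xyz",s["tcp_rot"]); G=Ro.from_euler("xyz",[-np.pi/2,0,yaw])
    d=(np.array(goal)-s["eef_pos"])/n; v=np.degrees((R.inv()*G).as_rotvec()); k=max(1,min(n,int(np.ceil(np.abs(v).max()/8.4))))
    for i in range(n):
        t=v/k if i<k else v*0
        print(*(R.inv().apply(d)/10).round(2),*t.round(2),cl,end="; "); R=R*Ro.from_rotvec(t,degrees=True)
    print()
E
python3 - <<'E'
from h import *
def pt(px,n,z):
    c=r.get_calibration(n);R=np.array(c["R"]);d=R.T@[(px[0]-c["cx"])/f(c),(px[1]-c["cy"])/f(c),1];o=-R.T@c["t"];return (o+d*(z-o[2])/d[2]).round()
print("lens base",pt((363,160),"scene",0),pt((270,153),"side",0),"bottle",pt((345,205),"scene",0),"block",pt((240,288),"scene",0))
print("lens z200",pt((370,85),"scene",200))
rows([553,113,190],-1.488,18)
E
```

```text
lens base [ 559. -248.    0.] [ 558. -275.    0.] bottle [496. -62.   0.] block [519. 270.   0.]
lens z200 [ 567. -255.  200.]
-3.1 0.02 -2.98 0.01 -8.25 -0.01 1; -3.49 0.02 -2.51 0.01 -8.25 -0.01 1; -3.82 0.02 -1.98 0.01 -8.25 -0.01 1; -4.06 0.02 -1.41 0.01 -8.25 -0.01 1; -4.22 0.02 -0.81 0.01 -8.25 -0.01 1; -4.29 0.02 -0.2 0.01 -8.25 -0.01 1; -4.28 0.02 0.42 0.01 -8.25 -0.01 1; -4.17 0.02 1.03 0.01 -8.25 -0.01 1; -3.98 0.02 1.62 0.01 -8.25 -0.01 1; -3.71 0.02 2.17 0.0 -0.0 -0.0 1; -3.71 0.02 2.17 0.0 -0.0 -0.0 1; -3.71 0.02 2.17 0.0 -0.0 -0.0 1; -3.71 0.02 2.17 0.0 -0.0 -0.0 1; -3.71 0.02 2.17 0.0 -0.0 -0.0 1; -3.71 0.02 2.17 0.0 -0.0 -0.0 1; -3.71 0.02 2.17 0.0 -0.0 -0.0 1; -3.71 0.02 2.17 0.0 -0.0 -0.0 1; -3.71 0.02 2.17 0.0 -0.0 -0.0 1;
```

Emit:
apply_moves:
  plan: "-3.1 0 -3 0 -8.25 0 1; -3.5 0 -2.5 0 -8.25 0 1; -3.8 0 -2 0 -8.25 0 1; -4.1 0 -1.4 0 -8.25 0 1; -4.2 0 -0.8 0 -8.25 0 1; -4.3 0 -0.2 0 -8.25 0 1; -4.3 0 0.4 0 -8.25 0 1; -4.2 0 1 0 -8.25 0 1; -4 0 1.6 0 -8.25 0 1; -3.7 0 2.2 0 0 0 1; -3.7 0 2.2 0 0 0 1; -3.7 0 2.2 0 0 0 1; -3.7 0 2.2 0 0 0 1"

```text
clock: 1.4
eef_pos: [449.9, -57.7, 191.0]
tcp_rot: [-1.572, 0.002, -1.441]
contact_force: [1.1, -0.5, 0.2]
opening: -0.003
```

```bash
python3 - <<'E'
from h import *
s=r.sense();print(s["eef_pos"],s["tcp_rot"],s["contact_force"])
rows([553,114,190],-1.488,10)
E
```

```text
[449.8921885  -57.67328253 191.01615273] [-1.57233228  0.00249435 -1.44085561] [ 1.14016753 -0.50250186  0.21650327]
-1.57 0.01 1.24 0.09 2.7 -0.14 1; -1.63 0.01 1.17 0.0 0.0 -0.0 1; -1.63 0.01 1.17 0.0 0.0 -0.0 1; -1.63 0.01 1.17 0.0 0.0 -0.0 1; -1.63 0.01 1.17 0.0 0.0 -0.0 1; -1.63 0.01 1.17 0.0 0.0 -0.0 1; -1.63 0.01 1.17 0.0 0.0 -0.0 1; -1.63 0.01 1.17 0.0 0.0 -0.0 1; -1.63 0.01 1.17 0.0 0.0 -0.0 1; -1.63 0.01 1.17 0.0 0.0 -0.0 1;
```

Emit:
apply_moves:
  plan: "-1.6 0 1.2 0.1 2.7 -0.1 1; -1.6 0 1.2 0 0 0 1; -1.6 0 1.2 0 0 0 1; -1.6 0 1.2 0 0 0 1; -1.6 0 1.2 0 0 0 1; -1.6 0 1.2 0 0 0 1; -1.6 0 1.2 0 0 0 1; -1.6 0 1.2 0 0 0 1; -1.6 0 1.2 0 0 0 1; -1.6 0 1.2 0 0 0 1; 0 0 0 0 0 0 1; 0 0 0 0 0 0 1"

```text
clock: 2.6
eef_pos: [558.6, 127.2, 188.2]
tcp_rot: [-1.575, 0.001, -1.482]
contact_force: [0.8, -0.0, 0.4]
opening: -0.0
```

```bash
python3 - <<'E'
from h import *
import cv2
s=r.sense();print(s["eef_pos"],s["tcp_rot"],s["contact_force"])
cv2.imwrite("pics/w0.png",r.grab_frame("wrist"))
E
```

```text
[558.57714759 127.24892525 188.24754191] [-1.57527352e+00  1.23452120e-03 -1.48222082e+00] [ 7.89129341e-01 -3.27976002e-04  3.63878018e-01]
```

View pics/w0.png

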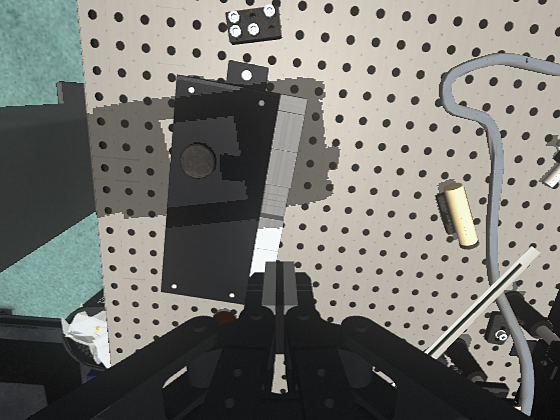

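The wrist view shows the rim from (292,97) down to about (262,275), with a step and dark line near (272,217). I'll project the model into this picture and crop to compare.

```bash
cat >> h.py <<'E'
def wproj(X,pos,rpy):
    c=r.get_calibration("wrist");H=np.array(c["hand_eye"]); R=Ro.from_euler("xyz",rpy)
    p=(R.inv().apply(np.atleast_2d(X)-pos)-H[:3,3])@H[:3,:3]
    return p[:,:2]/p[:,2:]*f(c)+[c["cx"],c["cy"]]
def loc(x,y,z,p=(503.75,98.8,-.083)):
    c,s=np.cos(p[2]),np.sin(p[2]); return [p[0]+c*x-s*y,p[1]+s*x+c*y,z]
E
python3 - <<'E'
from h import *
import cv2
s=([558.57714759,127.24892525,188.24754191],[-1.57527352e+00,1.23452120e-03,-1.48222082e+00])
o=np.array([230,80]);k=4
a=cv2.resize(cv2.imread("pics/w0.png")[80:225,230:330],None,fx=k,fy=k,interpolation=cv2.INTER_CUBIC)
for y in(116,2.2,36.2):
    q=(wproj([loc(36,y,56),loc(60,y,56)],*s)-o)*k; print(y,(q/k+o).round(1).tolist())
    cv2.line(a,*[tuple(int(v) for v in t) for t in q],(0,0,255),1)
cv2.imwrite("pics/w0z.png",a)
E
```

```text
116 [[277.0, 90.8], [304.2, 95.8]]
2.2 [[257.2, 212.6], [281.5, 216.6]]
36.2 [[262.7, 179.2], [287.7, 183.4]]
```

View pics/w0z.png

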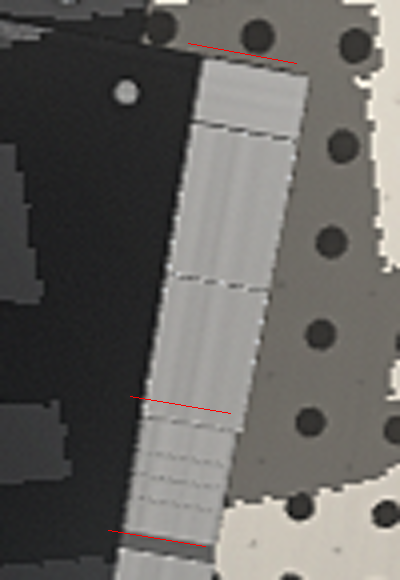

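The notch is confirmed: ribbed key at crop rows 420–535, with the -y wall's top edge at crop row ~556. The model overlay sits about 3 mm off in x and y. I'll average the two estimates and go to (554.5,111.5), staying above the rim.

```bash
python3 - <<'E'
from h import *
rows([554.5,111.5,80],-1.488,6)
E
```

```text
0.26 1.8 -0.08 0.24 0.31 -0.08 1; 0.25 1.8 -0.09 0.0 0.0 -0.0 1; 0.25 1.8 -0.09 0.0 0.0 -0.0 1; 0.25 1.8 -0.09 0.0 0.0 -0.0 1; 0.25 1.8 -0.09 0.0 0.0 -0.0 1; 0.25 1.8 -0.09 0.0 0.0 -0.0 1;
```

Emit:
apply_moves:
  plan: "0.3 1.8 -0.1 0.2 0.3 -0.1 1; 0.3 1.8 -0.1 0 0 0 1; 0.3 1.8 -0.1 0 0 0 1; 0.2 1.8 -0.1 0 0 0 1; 0.2 1.8 -0.1 0 0 0 1; 0.2 1.6 0 0 0 0 1; 0 0 0 0 0 0 1; 0 0 0 0 0 0 1"

```text
clock: 3.45
eef_pos: [552.4, 105.9, 80.6]
tcp_rot: [-1.571, -0.002, -1.493]
contact_force: [-0.7, 0.2, 0.4]
opening: -0.004
```

```bash
python3 - <<'E'
from h import *
import cv2
s=r.sense();print(s["eef_pos"],s["tcp_rot"],s["contact_force"])
w=r.grab_frame("wrist"); g=r.grab_frame("scene")
a=cv2.resize(w[120:345,180:360],None,fx=2.2,fy=2.2,interpolation=cv2.INTER_CUBIC)
b=cv2.resize(g[140:250,230:330],(450,495),interpolation=cv2.INTER_CUBIC)[:a.shape[0]]
cv2.imwrite("pics/c1.png",np.hstack([cv2.resize(a,(396,495)),b]))
rows([554.5,111.5,66],-1.488,2)
E
```

```text
[552.42382859 105.88163236  80.58276503] [-1.57104364e+00 -1.55260865e-03 -1.49267160e+00] [-0.6795698   0.20709076  0.40510957]
-0.26 0.75 0.11 -0.03 -0.25 0.08 1; -0.26 0.75 0.11 -0.0 -0.0 0.0 1;
```

View pics/c1.png

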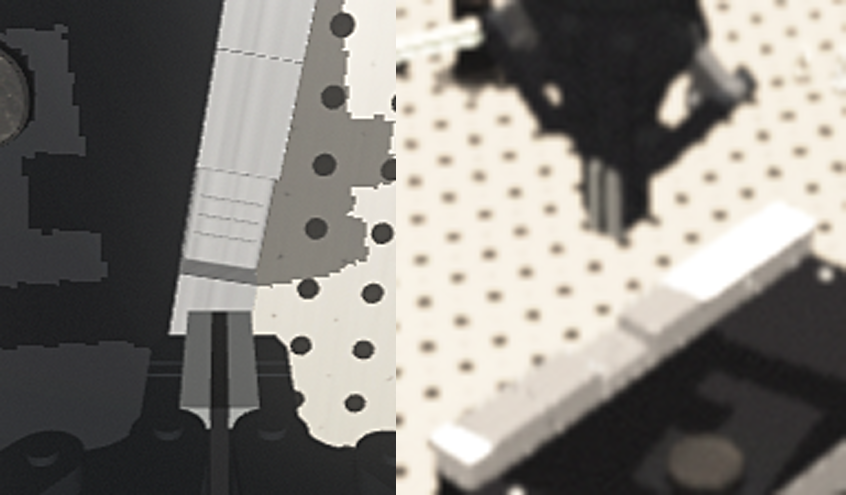

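The picture shows the tool misaligned with the rim by about 9.5° because I got the yaw sign wrong; it should be -1.654. The notch edges at the rim top are centred at crop (238,174) for +y and (215,280) for -y. I'll back-project those at rim height.

```bash
python3 - <<'E'
from h import *
s=r.sense();c=r.get_calibration("wrist");H=np.array(c["hand_eye"]);R=Ro.from_euler("xyz",s["tcp_rot"])
P=[]
for u,v in((238,174),(215,280)):
    px=np.array([180+u/2.2,120+v/2.2]); d=H[:3,:3]@np.r_[(px-[c["cx"],c["cy"]])/f(c),1]
    d=R.apply(d);o=R.apply(H[:3,3])+s["eef_pos"]; q=o+d*(55-o[2])/d[2]; P.append(q)
P=np.array(P);print(P.round(1),np.linalg.norm(P[0]-P[1]),P.mean(0), "model",loc(48,18,56))
print(np.arctan2(*(P[0]-P[1])[:2]))
g=P.mean(0);print(g)
rows([g[0]*.5+.5*553.1,g[1]*.5+.5*113,80],-1.654,4)
E
```

```text
[[557.6 126.5  55. ]
 [553.6  92.4  55. ]] 34.27646860747627 [555.60175363 109.42960808  55.        ] model [np.float64(553.0770441246078), np.float64(112.7586073062104), 56]
0.11655653091160242
[555.60175363 109.42960808  55.        ]
-0.12 0.02 0.05 -0.02 4.63 0.04 1; -0.13 0.02 0.04 -0.02 4.63 0.04 1; -0.13 0.02 0.03 -0.0 0.0 0.0 1; -0.13 0.02 0.03 -0.0 0.0 0.0 1;
```

Emit:
apply_moves:
  plan: "-0.1 0 0.1 0 4.6 0 1; -0.1 0 0.1 0 4.6 0 1; -0.1 0.4 0 0 0 0 1; -0.1 0.4 0 0 0 0 1; -0.1 0 0 0 0 0 1; 0 0 0 0 0 0 1; 0 0 0 0 0 0 1"

```text
clock: 4.25
eef_pos: [557.4, 112.1, 76.6]
tcp_rot: [-1.564, 0.0, -1.652]
contact_force: [0.3, 0.1, 0.9]
opening: 0.0
```

```bash
python3 - <<'E'
from h import *
import cv2
s=r.sense();print(s["eef_pos"],s["tcp_rot"],s["contact_force"])
w=r.grab_frame("wrist"); g=r.grab_frame("scene")
a=cv2.resize(w[120:345,180:360],(396,495),interpolation=cv2.INTER_CUBIC)
b=cv2.resize(g[140:250,230:330],(450,495),interpolation=cv2.INTER_CUBIC)
cv2.imwrite("pics/c2.png",np.hstack([a,b]))
rows([554.8,110.5,60],-1.654,2)
E
```

```text
[557.43951456 112.07993443  76.64249278] [-1.56383004e+00  4.40543104e-04 -1.65197715e+00] [0.31845712 0.05738931 0.90654852]
0.09 0.83 -0.13 -0.4 0.1 -0.02 1; 0.09 0.83 -0.13 -0.0 0.0 -0.0 1;
```

View pics/c2.png

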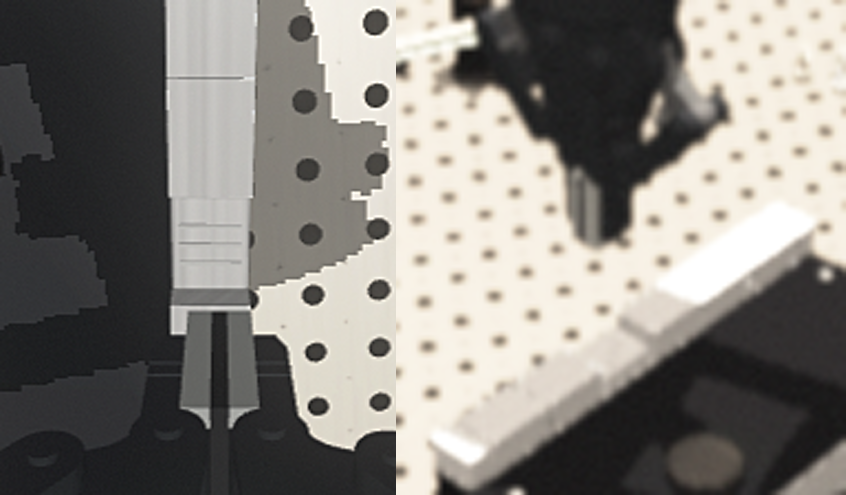

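Yaw is now aligned with the rim. The notch edges are at crop rows ~198 (+y) and ~306 (-y), with rim middle at u≈210. I'll recompute its centre.

```bash
python3 - <<'E'
from h import *
s=r.sense();c=r.get_calibration("wrist");H=np.array(c["hand_eye"]);R=Ro.from_euler("xyz",s["tcp_rot"])
P=[]
for u,v in((210,198),(211,306)):
    px=np.array([180+u/2.2,120+v/2.2]); d=R.apply(H[:3,:3]@np.r_[(px-[c["cx"],c["cy"]])/f(c),1])
    o=R.apply(H[:3,3])+s["eef_pos"]; P.append(o+d*(55-o[2])/d[2])
P=np.array(P);print(P.round(1),np.linalg.norm(P[0]-P[1]),P.mean(0))
rows([554.8,109.8,62],-1.654,2)
E
```

```text
[[557.1 126.3  55. ]
 [554.5  92.1  55. ]] 34.31705341794748 [555.8372205 109.2215274  55.       ]
0.12 0.73 -0.13 -0.4 0.1 -0.02 1; 0.12 0.73 -0.12 -0.0 0.0 -0.0 1;
```

Emit:
apply_moves:
  plan: "0.1 0.7 -0.1 -0.4 0.1 0 1; 0.1 0.6 -0.1 0 0 0 1; 0 0 0 0 0 0 1; 0 0 0 0 0 0 1"

```text
clock: 4.75
eef_pos: [554.9, 109.9, 62.1]
tcp_rot: [-1.572, 0.0, -1.654]
contact_force: [-0.3, -0.3, 0.5]
opening: -0.001
```

Well placed. Next I'll feel downward in 2–3 mm steps.

Emit:
apply_moves:
  plan: "0 0.3 0 0 0 0 1; 0 0.3 0 0 0 0 1; 0 0 0 0 0 0 1; 0 0 0 0 0 0 1"

```text
clock: 5.15
eef_pos: [554.9, 109.8, 55.5]
tcp_rot: [-1.572, 0.0, -1.654]
contact_force: [-0.9, 0.2, -0.1]
opening: 0.001
```

Emit:
apply_moves:
  plan: "0 0.2 0 0 0 0 1; 0 0.2 0 0 0 0 1; 0 0 0 0 0 0 1; 0 0 0 0 0 0 1"

```text
clock: 5.55
eef_pos: [555.1, 109.9, 51.4]
tcp_rot: [-1.572, 0.0, -1.654]
contact_force: [-0.4, -0.4, -0.2]
opening: -0.003
```

The fingertip is below the rim top with no force, so it is inside the notch. Now I'll press.

Emit:
apply_moves:
  plan: "0 0.2 0 0 0 0 1; 0 0.2 0 0 0 0 1; 0 0 0 0 0 0 1"

```text
clock: 5.85
eef_pos: [555.1, 109.9, 47.2]
tcp_rot: [-1.572, 0.0, -1.654]
contact_force: [0.5, -0.2, -0.3]
opening: 0.001
```

Emit:
apply_moves:
  plan: "0 0.2 0 0 0 0 1; 0 0.2 0 0 0 0 1; 0 0 0 0 0 0 1; 0 0 0 0 0 0 1"

```text
clock: 6.25
eef_pos: [555.1, 109.9, 42.7]
tcp_rot: [-1.572, 0.0, -1.654]
contact_force: [0.1, -0.5, -0.5]
opening: 0.003
```

There is no reaction force at z 42.7, where the key should be pushing back. I need to look.

```bash
python3 - <<'E'
from h import *
import cv2
s=r.sense();print(s["eef_pos"],s["contact_force"])
w=r.grab_frame("wrist"); g=r.grab_frame("scene")
a=cv2.resize(w[120:345,180:360],(396,495),interpolation=cv2.INTER_CUBIC)
b=cv2.resize(g[170:280,230:330],(400,440),interpolation=cv2.INTER_CUBIC)
b=cv2.copyMakeBorder(b,0,55,0,0,0)
cv2.imwrite("pics/c3.png",np.hstack([a,b]))
E
```

```text
[555.07630339 109.93894141  42.6801115 ] [ 0.12545036 -0.50056666 -0.52337377]
```

View pics/c3.png

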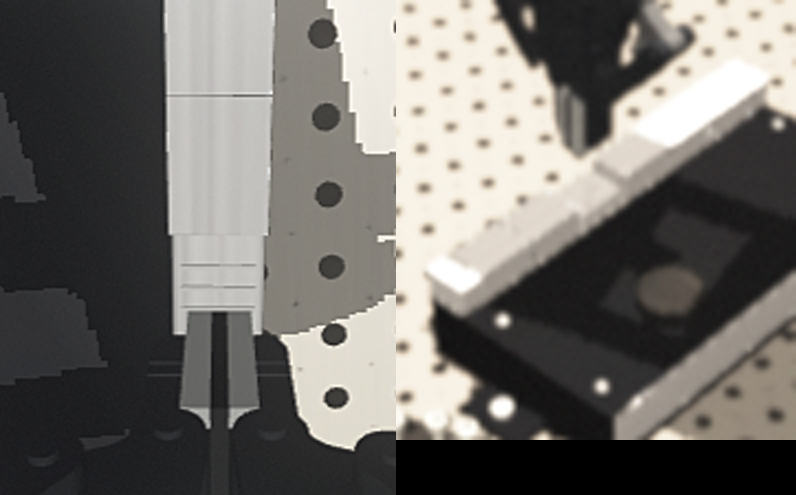

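```bash
python3 - <<'E'
from h import *
s=r.sense();p=s["eef_pos"]; print(p,proj("scene",p),proj("side",p),wproj(p,p,s["tcp_rot"]))
for dz in(10,20,30):print(dz,proj("scene",p+[0,0,dz]),wproj(p+[0,0,dz],p,s["tcp_rot"]))
print("rim -y notch edge",proj("scene",[loc(60,1,56),loc(36,1,56)]))
E
```

```text
[555.08125796 109.93213401  42.72645789] [[277.44707644 219.08927188]] [[257.71002521 209.38901658]] [[277.96625999 245.50484927]]
10 [[277.38720594 215.32832146]] [[277.88624719 253.31359008]]
20 [[277.32656784 211.51915216]] [[277.79773424 261.95189218]]
30 [[277.2651473  207.66083068]] [[277.69929063 271.55936382]]
rim -y notch edge [[278.65192959 208.792523  ]
 [287.29166778 213.74716471]]
```

The scene picture puts the visible tips about 25–28 mm above the reported TCP, so the fingers are still above the key and the box hasn't been touched. I'll keep feeling down by force.

Emit:
apply_moves:
  plan: "0 0.3 0 0 0 0 1; 0 0.3 0 0 0 0 1; 0 0 0 0 0 0 1"

```text
clock: 6.65
eef_pos: [555.2, 110.0, 36.4]
tcp_rot: [-1.571, 0.0, -1.654]
contact_force: [0.2, 0.9, -0.1]
opening: -0.001
```

Emit:
apply_moves:
  plan: "0 0.2 0 0 0 0 1; 0 0.2 0 0 0 0 1; 0 0 0 0 0 0 1"

```text
clock: 6.95
eef_pos: [555.1, 109.9, 31.9]
tcp_rot: [-1.571, 0.0, -1.654]
contact_force: [-0.6, -0.0, 0.7]
opening: -0.003
```

Emit:
apply_moves:
  plan: "0 0.2 0 0 0 0 1; 0 0 0 0 0 0 1; 0 0 0 0 0 0 1"

```text
clock: 7.25
eef_pos: [555.1, 110.0, 29.6]
tcp_rot: [-1.572, 0.0, -1.654]
contact_force: [-0.3, 0.3, 1.1]
opening: -0.001
```

Emit:
apply_moves:
  plan: "0 0.2 0 0 0 0 1; 0 0 0 0 0 0 1"

```text
clock: 7.45
eef_pos: [555.2, 110.0, 27.6]
tcp_rot: [-1.571, 0.0, -1.654]
contact_force: [0.2, 0.3, 0.4]
opening: -0.004
```

Emit:
apply_moves:
  plan: "0 0.2 0 0 0 0 1; 0 0 0 0 0 0 1"

```text
clock: 7.65
eef_pos: [555.2, 110.0, 25.5]
tcp_rot: [-1.571, 0.0, -1.654]
contact_force: [-0.6, -0.5, 0.1]
opening: 0.001
```

Emit:
apply_moves:
  plan: "0 0.15 0 0 0 0 1; 0 0 0 0 0 0 1"

```text
clock: 7.85
eef_pos: [555.2, 110.0, 23.8]
tcp_rot: [-1.571, 0.0, -1.654]
contact_force: [-0.1, -0.1, 0.3]
opening: -0.002
```

```bash
python3 - <<'E'
from h import *
import cv2
w=r.grab_frame("wrist"); g=r.grab_frame("scene")
a=cv2.resize(w[120:345,180:360],(396,495),interpolation=cv2.INTER_CUBIC)
b=cv2.resize(g[180:240,240:320],(400,300),interpolation=cv2.INTER_CUBIC)
b=cv2.copyMakeBorder(b,0,195,0,0,0)
cv2.imwrite("pics/c4.png",np.hstack([a,b]))
E
```

```text
(no output)
```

View pics/c4.png

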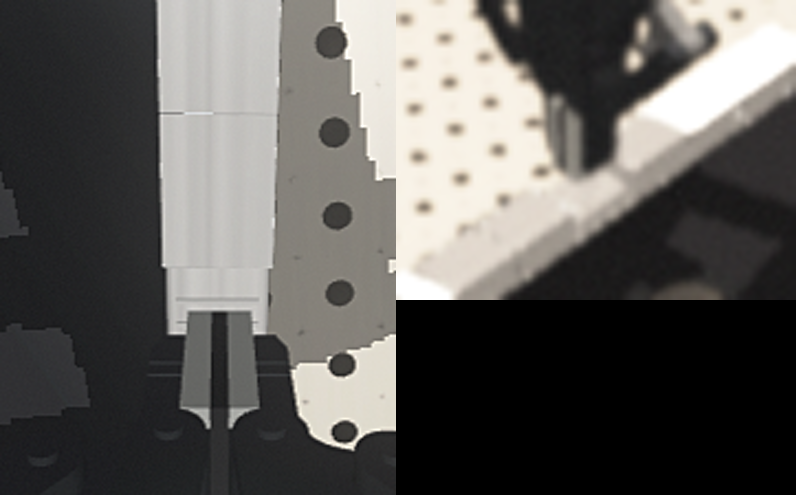

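In the wrist view the tip is centred across the rim (219 against 219). Along the rim there is about 9 mm to the +y wall, so only about 3 mm to the -y wall. I'll shift 2.5 mm toward +y, then press.

Emit:
apply_moves:
  plan: "-0.25 0 0 0 0 0 1; 0 0 0 0 0 0 1; 0 0 0 0 0 0 1"

```text
clock: 8.25
eef_pos: [555.7, 112.8, 24.1]
tcp_rot: [-1.571, 0.001, -1.654]
contact_force: [-0.5, 0.1, -0.4]
opening: 0.002
```

Emit:
apply_moves:
  plan: "0 0.2 0 0 0 0 1; 0 0 0 0 0 0 1; 0 0 0 0 0 0 1"

```text
clock: 8.55
eef_pos: [555.7, 112.8, 22.0]
tcp_rot: [-1.571, 0.001, -1.654]
contact_force: [-0.6, 0.5, 0.6]
opening: -0.001
```

Emit:
apply_moves:
  plan: "0 0.2 0 0 0 0 1; 0 0 0 0 0 0 1; 0 0 0 0 0 0 1"

```text
clock: 8.85
eef_pos: [555.7, 112.8, 19.7]
tcp_rot: [-1.571, 0.001, -1.654]
contact_force: [-0.2, -0.0, -0.1]
opening: -0.004
```

Emit:
apply_moves:
  plan: "0 0.2 0 0 0 0 1; 0 0 0 0 0 0 1; 0 0 0 0 0 0 1"

```text
clock: 9.15
eef_pos: [555.7, 112.7, 17.5]
tcp_rot: [-1.571, 0.001, -1.654]
contact_force: [-0.1, -0.4, 1.0]
opening: -0.0
```

Emit:
apply_moves:
  plan: "0 0.15 0 0 0 0 1; 0 0 0 0 0 0 1; 0 0 0 0 0 0 1"

```text
clock: 9.45
eef_pos: [555.7, 112.7, 15.9]
tcp_rot: [-1.571, 0.001, -1.654]
contact_force: [0.0, 0.1, -0.6]
opening: 0.0
```

Emit:
apply_moves:
  plan: "0 0.15 0 0 0 0 1; 0 0 0 0 0 0 1; 0 0 0 0 0 0 1"

```text
clock: 9.75
eef_pos: [555.7, 112.8, 14.3]
tcp_rot: [-1.571, 0.001, -1.654]
contact_force: [0.1, 0.1, -0.4]
opening: 0.002
```

Emit:
apply_moves:
  plan: "0 0.15 0 0 0 0 1; 0 0 0 0 0 0 1; 0 0 0 0 0 0 1"

```text
clock: 10.05
eef_pos: [555.8, 112.8, 12.7]
tcp_rot: [-1.571, 0.001, -1.654]
contact_force: [-0.2, -0.5, 0.0]
opening: 0.005
```

Still no force, so I'll look again with all the cameras in one composite.

```bash
python3 - <<'E'
from h import *
import cv2
w=r.grab_frame("wrist"); g=r.grab_frame("scene"); d=r.grab_frame("side")
cv2.imwrite("pics/rw5.png",w);cv2.imwrite("pics/rg5.png",g);cv2.imwrite("pics/rd5.png",d)
a=cv2.resize(w[180:320,200:340],(390,390),interpolation=cv2.INTER_CUBIC)
b=cv2.resize(g[170:290,230:370],(410,351),interpolation=cv2.INTER_CUBIC);b=cv2.copyMakeBorder(b,0,39,0,0,0)
e=cv2.resize(d[165:235,220:320],(300,210),interpolation=cv2.INTER_CUBIC)
h=cv2.resize(g[185:227,255:315],(300,210),interpolation=cv2.INTER_CUBIC)
cv2.imwrite("pics/c5.png",np.vstack([np.hstack([a,b]),cv2.copyMakeBorder(np.hstack([e,h]),0,0,0,200,0)]))
E
```

```text
(no output)
```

View pics/c5.png

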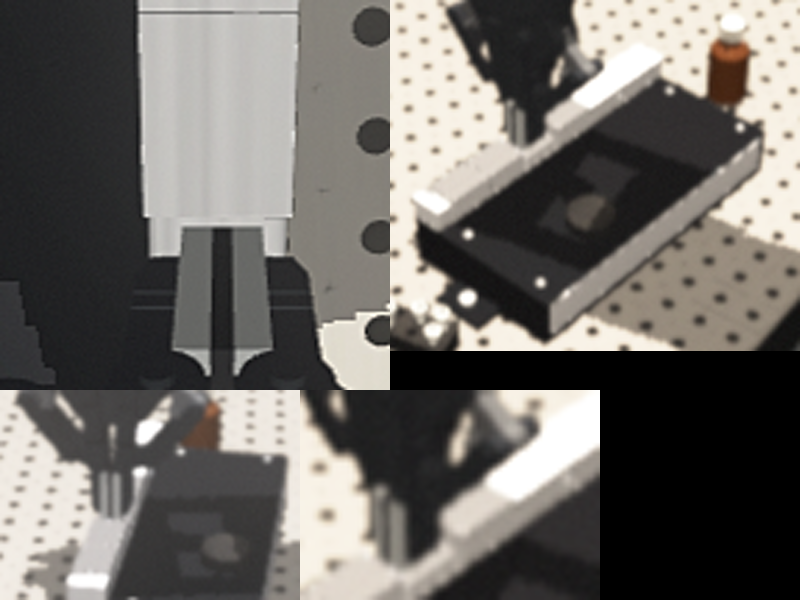

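```bash
python3 - <<'E'
from h import *
s=r.sense();p=s["eef_pos"];R=Ro.from_euler("xyz",s["tcp_rot"]);print(p,s["contact_force"],s["joint_efforts"].round(2))
for z in(-8,-14):
  for dz in(0,10,20,25,30):
    q=p+R.apply([-11,-dz,z]); q2=p+R.apply([-11,-dz,-z])
    print(z,dz,proj("scene",[q,q2]).round(1).tolist(),wproj([p+R.apply([-11,-dz,0])],p,s["tcp_rot"]).round(1).tolist())
print("key front top",proj("scene",[loc(36,18,50),loc(36,1,50),loc(36,35,50)]).round(1).tolist())
E
```

```text
[555.80077911 112.7740579   12.73618607] [-0.52787059  0.12216846 -0.28180574] [ -0.   -59.91 -23.61   0.    -0.     0.  ]
-8 0 [[275.7, 235.0], [270.1, 231.5]] [[278.0, 227.9]]
-8 10 [[275.6, 231.4], [270.0, 227.9]] [[277.9, 235.0]]
-8 20 [[275.6, 227.7], [269.9, 224.2]] [[277.8, 242.8]]
-8 25 [[275.5, 225.8], [269.8, 222.4]] [[277.8, 247.1]]
-8 30 [[275.5, 223.9], [269.8, 220.5]] [[277.7, 251.6]]
-14 0 [[277.8, 236.3], [268.0, 230.3]] [[278.0, 227.9]]
-14 10 [[277.8, 232.7], [267.9, 226.6]] [[277.9, 235.0]]
-14 20 [[277.7, 229.0], [267.8, 223.0]] [[277.8, 242.8]]
-14 25 [[277.7, 227.1], [267.7, 221.1]] [[277.8, 247.1]]
-14 30 [[277.7, 225.2], [267.7, 219.3]] [[277.7, 251.6]]
key front top [[281.7, 220.0], [287.3, 216.0], [275.9, 224.0]]
```

The wrist picture (tip edge at row 261.5) and the scene picture (tip corner at (274.6,218.6)) both put the real tip about 40 mm above the reported TCP, so at z≈52, just above the key. My first y position was therefore right. I'll undo the 2.5 mm shift and keep pressing.

Emit:
apply_moves:
  plan: "0.25 -0.1 0 0 0 0 1; 0 0 0 0 0 0 1; 0 0 0 0 0 0 1"

```text
clock: 10.5
eef_pos: [555.5, 110.0, 13.8]
tcp_rot: [-1.571, 0.001, -1.654]
contact_force: [-0.2, 0.0, -0.1]
opening: 0.001
```

Emit:
apply_moves:
  plan: "0 0.2 0 0 0 0 1; 0 0 0 0 0 0 1; 0 0 0 0 0 0 1"

```text
clock: 10.8
eef_pos: [555.8, 110.0, 11.9]
tcp_rot: [-1.57, 0.001, -1.654]
contact_force: [-0.1, -0.3, -0.2]
opening: -0.001
```

Emit:
apply_moves:
  plan: "0 0.15 0 0 0 0 1; 0 0 0 0 0 0 1; 0 0 0 0 0 0 1"

```text
clock: 11.1
eef_pos: [555.8, 110.0, 10.5]
tcp_rot: [-1.57, 0.001, -1.654]
contact_force: [-0.1, 0.2, 2.0]
opening: -0.0
```

Emit:
apply_moves:
  plan: "0 0.15 0 0 0 0 1; 0 0 0 0 0 0 1; 0 0 0 0 0 0 1"

```text
clock: 11.4
eef_pos: [555.8, 110.0, 9.1]
tcp_rot: [-1.57, 0.001, -1.654]
contact_force: [-0.1, -0.6, 2.0]
opening: 0.003
```

Contact at z≈10.5 with a soft 2 N, which fits the key's spring. Pressing on.

Emit:
apply_moves:
  plan: "0 0.2 0 0 0 0 1; 0 0.15 0 0 0 0 1; 0 0 0 0 0 0 1"

```text
clock: 11.7
eef_pos: [555.8, 110.0, 5.6]
tcp_rot: [-1.57, 0.001, -1.654]
contact_force: [-1.3, -1.1, 5.2]
opening: 0.002
```

Emit:
apply_moves:
  plan: "0 0.2 0 0 0 0 1; 0 0 0 0 0 0 1"

```text
clock: 11.9
eef_pos: [555.8, 110.0, 4.7]
tcp_rot: [-1.57, 0.001, -1.654]
contact_force: [-2.9, -0.5, 6.1]
opening: -0.0
```

Emit:
apply_moves:
  plan: "0 0.15 0 0 0 0 1; 0 0 0 0 0 0 1"

```text
clock: 12.1
eef_pos: [555.9, 110.0, 4.9]
tcp_rot: [-1.57, 0.001, -1.654]
contact_force: [-2.2, -1.1, 4.9]
opening: -0.001
```

```bash
python3 - <<'E'
from h import *
import cv2
s=r.sense();print(s["eef_pos"],s["contact_force"],s["wrist_torque"].round(2),s["qpos"].round(3))
g=r.grab_frame("scene").astype(int);o=cv2.imread("pics/rg5.png").astype(int)
m=(abs(g-o).sum(2)>60); m[:,:]&=True
n,l,st,c=cv2.connectedComponentsWithStats(m.astype(np.uint8))
print([(st[i].tolist()) for i in range(1,n) if st[i][4]>8])
for dz in (0,):
  for y in(110,-110): print(proj("scene",[loc(-60,y,28),loc(-98,y,28)]).round().tolist())
E
```

```text
[555.87009704 110.01886822   4.90757891] [-2.22616951 -1.13706426  4.94261014] [-0.14  0.39  0.01] [1.920e-01 5.100e-01 1.894e+00 1.000e-03 7.370e-01 2.750e-01]
[[254, 0, 20, 25, 106], [270, 1, 6, 7, 11], [363, 0, 16, 13, 75], [384, 0, 6, 4, 14], [521, 0, 39, 160, 1493], [555, 0, 5, 21, 67], [281, 5, 82, 89, 735], [227, 21, 47, 50, 746], [250, 66, 5, 4, 18], [251, 71, 5, 5, 18], [232, 71, 43, 37, 351], [297, 95, 2, 18, 29], [252, 106, 5, 5, 17], [244, 109, 55, 68, 652], [296, 114, 2, 8, 16], [254, 145, 3, 8, 22], [258, 146, 35, 13, 271], [248, 158, 10, 19, 77], [256, 179, 5, 3, 10], [253, 182, 5, 9, 17], [275, 182, 29, 45, 376], [260, 184, 6, 10, 33], [260, 195, 7, 7, 28], [268, 203, 8, 17, 50], [284, 216, 88, 81, 1968], [247, 236, 5, 5, 10], [236, 251, 5, 5, 16], [336, 257, 5, 4, 18], [329, 264, 5, 4, 17], [322, 271, 4, 4, 13], [317, 284, 10, 5, 22], [331, 292, 5, 4, 9], [337, 295, 8, 5, 16]]
[[286.0, 276.0], [302.0, 286.0]]
[[357.0, 219.0], [372.0, 227.0]]
```

The drawer is out: the changed region reaches (372,297), and the full-out prediction is (372,227)/(302,286). One more push will make sure the key is right down.

Emit:
apply_moves:
  plan: "0 0.3 0 0 0 0 1; 0 0.3 0 0 0 0 1"

```text
clock: 12.35
eef_pos: [556.1, 110.1, 3.9]
tcp_rot: [-1.57, 0.001, -1.654]
contact_force: [-16.5, -4.4, 54.3]
opening: -0.0
```

It bottomed firmly: the force jumped, with only 1 mm more travel. Now retreat straight up.

Emit:
apply_moves:
  plan: "0 -0.4 0 0 0 0 1; 0 -1 0 0 0 0 1; 0 -2 0 0 0 0 1; 0 -3 0 0 0 0 1; 0 -3 0 0 0 0 1; 0 -3 0 0 0 0 1; 0 -3 0 0 0 0 1; 0 0 0 0 0 0 1; 0 0 0 0 0 0 1; 0 0 0 0 0 0 1"

```text
clock: 13.35
eef_pos: [555.2, 110.0, 164.1]
tcp_rot: [-1.572, 0.001, -1.654]
contact_force: [-0.6, -0.4, -0.7]
opening: -0.0
```

```bash
python3 - <<'E'
from h import *
import cv2
s=r.sense();print(s["eef_pos"],s["contact_force"],np.abs(s["qvel"]).max())
g=r.grab_frame("scene");w=r.grab_frame("wrist")
a=cv2.resize(g[165:300,220:380],(480,405),interpolation=cv2.INTER_CUBIC)
b=cv2.resize(w[60:330,150:350],(300,405),interpolation=cv2.INTER_CUBIC)
cv2.imwrite("pics/c6.png",np.hstack([a,b]))
E
```

```text
[555.17485992 109.97962714 164.05638927] [-0.58388318 -0.43931218 -0.65024518] 0.013434287981642536
```

View pics/c6.png

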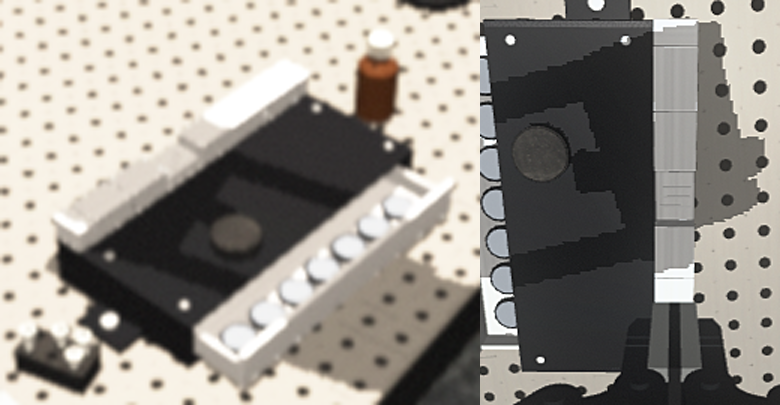

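The drawer is fully out with its discs showing, the key is back up, and the cap, bottle and block stand where they were. Handing in.

```bash
python3 -c "
from rig import r
print(r.sign_off())"
```

```text
the job is handed in; nothing more can be done
None
```

The filter box is open: I pressed the key in the rim's notch to its stop, the drawer sprang out by itself, and I took the hand straight up. The job was handed in at about 13.5 s of the 58 s allowed.

**Finding the notch:** I located it in the scene, side and wrist pictures, then felt down with the shut fingertips until they met the key. Contact force rose from about 2 N to 6 N, then the key stopped hard.

**Last checks:**
- The final scene and wrist pictures show the drawer out, with its end matching the position predicted for fully out.
- The key looks back up.
- By eye, the lens cap, bottle and screw block stand where they were.
- The tool is clear at about 164 mm by its own reading, with no contact force beyond noise.

**What disagreed or went wrong:**
- The real fingertips sat about 40 mm above the reported TCP, so I found the key by force rather than by the stated heights.
- I first turned the tool about 9.5° the wrong way. I corrected this before touching anything.
- The last push, made to be sure the key was right down, briefly read 54 N vertically (about 57 N in all) at the wrist. That is below the 120 N wrist limit. The 40 N limit on the gripper's body should not apply, because I believe only the fingertips touched the key, but I could not confirm that separately.

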